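Clamp a row of tube racks with the stay and wedge

ROBOT

A 6-joint arm with a two-finger parallel gripper is mounted at the origin on the work surface. World frame = base frame: x ahead of the robot, y to its left, z up, the work surface at z = 0. Lengths are in m, angles in degrees, forces in N, time in s.
With the tool pointing down it reaches from about 0.35 to 0.875 m from the base axis. Payload 4.2 kg.
Tool frame: the origin (TCP) lies midway between the tips of the shut fingers; the grasp point (between the pads) lies 19 mm behind it; y points along the fingers, z is the direction in which the jaws open and shut, and the axes are right-handed (so a half turn about y gives the same grasp; the last joint's range is limited). The gripper opens to 87 mm and grips with 3 to 60 N. Pads are 19 mm wide; open, the fingers measure 117 mm over their backs; the gripper's body (75 mm by 190 mm) begins 51 mm behind the grasp point.
Start: joints at [-52.391, 22.042, 0.453, 0, -68.411, -14.817], TCP at [0.242, -0.576, 0.223] pointing down, gripper open.
Joint ranges: [-179.83, 179.83], [-69.29, 118.12], [-61.27, 80.66], [-181.25, 117.63], [-171.15, -9.14], [-177.46, 177.46]. Speed limits (degrees/s): [159.86, 159.86, 180, 180, 180, 180].

INTERFACE

Orientations are given as [roll, pitch, yaw] about the fixed x, y, z axes, in that order (R = Rz(yaw) Ry(pitch) Rx(roll)).
In Python, from workcell import env gives the robot as it stands. The module is installed in compiled form; this text tells all that it offers. Calls block until the motion is done:
- env.goto(position, orientation): joint-space move of the TCP to a pose.
- env.move_straight(position, rotation=None, rate=0.15, force_limit=None): straight line of the TCP; rotation=None keeps the orientation; rate is the mean speed in m/s. With force_limit (N) it stops when the force on the tool has changed by that much, and returns True; else False.
- env.set_joints(angles): joint-space move.
- env.gripper_to(opening, grasp_force=None): opening from 0.0 (shut) to 1.0 (fully open); grasp_force is the grip in N (None keeps the last); returns when the fingers have stopped.
- env.dwell(seconds).
- env.inverse_kinematics(position, orientation): joint angles nearest the present ones, or None.
- env.read_state(): the state.
- env.grab_frame(name): name is "scene" or "top" or "wrist"; returns a dict with "image" (420x560x3 uint8, blue, green, red), "fx", "fy", "cx", "cy" (pixels), "position" and "orientation" of the camera in the world. Camera axes: x right, y up, looking along -z (the intrinsics and any distortion apply to the point x, -y, -z); pixel columns grow to the right and rows downward; lengths in m; the calibration is good to about 2 mm. The wrist camera is an equidistant fisheye: a pixel r from the principal point sees the ray r / f radians off the axis. A picture is of the moment at which its call begins. There is no depth.
A pose or a line that the arm cannot do raises env.Unreachable and nothing moves.
- env.close_job(): hands the job in, once; it reports no verdict.
Trained networks look in a picture, given as the dict that the camera call returned (one of the last four; its "shot" number tells which), for a name from the list of things; names that differ only in an ending like _2 or _b are one class to them, and where a whole thing is asked for, a point or a joint stands for the part that bears it (a point fixed in the world has none). Each returns a list of dicts, best first, with "score" (0 to 1); they miss things now and then, are a little off and sometimes report something else, mostly with a low value. They report only what shows in the picture. A call takes as long as a camera call. They do not tell look-alikes from the thing itself.
- env.search_frame(picture, thing): "xyz" ([x, y, z] in m, in world coordinates, good to about 4 mm: the middle of the surface that is visible of it).
- env.trace(picture, thing): "mask" (420x560 bool, what is visible of it).
The state is a dict: "clock": time; "joint_positions": joint angles; "qvel": joint speeds; "joint_torque": joint torques, N m; "position": TCP position; "tool_rot": TCP orientation; "force": force on the tool from outside, world axes, zero at the start; "wrist_torque": the same for the moment, N m; "opening": opening from 0.0 (shut) to 1.0 (fully open).
Only numpy, scipy, OpenCV 4.12 (cv2) and the standard library are available. Lean on these libraries where they do the work, as an engineer would, in place of code of your own. Each camera call takes 0.05 s, during which the arm holds its last target. There are 200 camera calls.

TASK

Lock the row of yellow tube racks in the grey tray: raise the steel stay arm, use it to slide the clamp bar towards the racks, and drop the stay's red-ringed (third) hole fully over the brass peg so the arm lies level. Then take the orange wedge from its stand and press it firmly down, tip first and upright, into the gap between the last rack and the clamp bar, so that it is jammed tight there when you let go. Leave the jar and the cup beside the stand where they are.

Things in the scene. Friction and masses are not known exactly. Their poses are not given: they have to be found in the camera images.
- tray: Fixed grey tray, 112 x 312 mm, its length along its own y. Origin: centre of its underside; z up. Floor top at z = 10 mm. A fence stands at the +y end, inner face at y = +144. Against it stands the row of racks, then the clamp bar, then the stay arm, which points to -y. Side rails at x = +-52 (8 wide) reach z = 22. Clamp, stay, peg and racks are centred on x = 0.
- peg_tip (a point): Rounded top of the fixed brass peg, 7 mm thick, standing on a 16 mm dark post on the tray at (0, -81, 42.5) mm in the tray frame; the pin rises 11 mm above the post's top, and the seated stay lies on that post top.
- clamp (a joint): Slide of the aluminium clamp bar along the tray (m): 0 when the stay's third (red-ringed) hole is exactly over the peg, growing as the bar moves away from the racks (tray -y); range -0.03 to 0.055. Starts at 0.038 to 0.05 (wider than the first hole). About 2 N friction; once seated it has +-1.5 mm play; only the stay on the peg stops the wedge from forcing it back.
- clamp_edge (a point): Middle of the clamp bar's inner top edge, 60 mm above the tray's underside, at tray y = +19 mm when joint clamp is 0. The bar is 92 mm long along tray x; its inner face slopes 1:5, so the gap narrows downwards by 10 mm over the bar's 50 mm height.
- stay (a joint): Angle of the steel stay arm about its hinge on the outer side of the clamp bar (rad): 0 level (its lowest), growing as the free end is raised, to 1.2. The hinge axis is along tray x at z = 34 mm, tray y = -6 mm - joint clamp. The hinge is free, so the arm falls when let go; at the start it leans on top of the peg at about 0.3 to 0.45 rad.
- stay_knob (a point): Centre of the black ball knob (22 mm diameter) on a 10 mm stem near the free end of the stay: 130 mm from the hinge along the arm and 28 mm above the arm's mid-plane. The arm is 22 mm wide, 5 mm thick.
- red_hole (a point): Centre of the stay's third hole of five counted from the hinge, ringed in red, 75 mm from the hinge along the arm; holes are 10 mm round (the peg is 7).
- rack_a: Yellow tube rack, 90 x 36 x 50 mm high (90 along tray x), next to the fence; holds white-capped vials reaching 9 mm above its top. Origin: centre of its underside, axes as the tray's. Loose, 0.14 kg.
- rack_b: Same yellow rack, middle of the row.
- rack_c: Same yellow rack, last of the row; its -y face is one side of the gap for the wedge. The racks stand up to 2 mm loose; with the row packed tight and joint clamp at 0 the gap is 17 mm wide at the racks' top. Held stiffly, the wedge can jam on the clamp bar before the row is packed: lean it towards the racks, or let go and press on its top.
- wedge: Orange wedge tip down in its stand. Origin: centre of its 10 mm thick tip; z up. Tapered part 60 wide (x), 60 high: upright face at y = +5 (goes against the rack), sloping face from y = -5 at the tip to -17 at z = 60 (goes against the clamp bar). On top a grip block x = +-20, y = -12 to +10, z = 60 to 90. Driven tight, its tip is about 45 mm below the racks' top.
- stand: Fixed grey parking stand, 78 x 32 x 22 mm open box; the wedge stands in it on its 6 mm floor. Origin: centre of underside.
- jar: Amber sample jar, 52 mm wide, 85 high, loose; leave alone. Origin: centre of underside.
- beaker: Clear cup, 60 mm wide, 75 high, loose; leave alone. Origin: centre of underside.
Not all that is in view belongs to the job. What is shaped like the wedge but black or pink is not meant.

How it is judged (in metres and radians):
On the way:
1. the red-ringed third hole is down over the peg and the stay lies level (clamp within 4 mm, stay below 0.05 rad) while the wedge is not yet in the gap (value of joint clamp between -0.004 and 0.004 m and value of joint stay below 0.05 rad and horizontal distance between wedge and tray above 0.1 m), for 0.2 s.
At the end, for the whole second after the job is handed in: Stay level (below 0.05 rad), third hole over the peg (clamp joint within 4 mm of 0); wedge upright (0.15 rad), at rest in the gap within 25 mm of the tray's middle line, tip 15 mm or more below the racks' top, pressing on rack_c with over 2 N; racks upright (0.1 rad) (value of joint clamp between -0.004 and 0.004 m and value of joint stay below 0.05 rad and z of wedge in the frame of tray between 0.008 and 0.045 m and x of wedge in the frame of tray between -0.025 and 0.025 m and y of wedge in the frame of tray between 0.018 and 0.04 m and angle between wedge's own z axis and vertical below 0.15 rad and linear speed of wedge below 0.01 m/s and contact force between wedge and rack_c above 2 N and angle between each of rack_a, rack_b, rack_c's own z axis and vertical below 0.1 rad); the robot touches nothing.
It fails at once if the jar or the clear cup is pushed more than 30 mm (distance of any of jar, beaker from where it was at the start of the episode above 0.03 m).
It also fails if it takes over 67 s, if anything falls off the work surface, if the arm or the gripper's body presses on something with over 40 N, if the wrist force passes 120 N, or if a joint passes its speed limit or range.

## Working session

There is one attempt and no reset: what is moved stays moved. The work goes in short steps, each a Python script; the robot and the scene stay as the last script left them, time stands still between calls to the robot, and variables do not carry over. Pictures are saved under pics/ and viewed, about 8 in all and at most 12, crops included, and the job is handed in when it is done.

```bash
mkdir -p pics; cat > h.py <<'E'
import numpy as np, cv2
from scipy.spatial.transform import Rotation as R
from workcell import env
def save(f,n,crop=None,s=1):
    im=f["image"]
    if crop: im=im[crop[1]:crop[3],crop[0]:crop[2]]
    cv2.imwrite("pics/"+n,cv2.resize(im,None,fx=s,fy=s,interpolation=cv2.INTER_CUBIC))
def camR(f):
    o=np.array(f["orientation"]); return o if o.shape==(3,3) else R.from_euler("xyz",o,degrees=True).as_matrix()
def proj(f,p):
    q=camR(f).T@(np.array(p)-f["position"]); return [f["cx"]+f["fx"]*q[0]/-q[2], f["cy"]-f["fy"]*q[1]/-q[2]]
def unproj(f,uv,z):
    d=camR(f)@np.array([(uv[0]-f["cx"])/f["fx"],-(uv[1]-f["cy"])/f["fy"],-1]); p=np.array(f["position"]); return p+d*(z-p[2])/d[2]
E
python3 - <<'E'
from h import *
fs={n:env.grab_frame(n) for n in("scene","top")}
for n,f in fs.items():
    save(f,n+"0.png",s=1.4)
    print(n,{k:v for k,v in f.items() if k!="image"})
    for t in("tray","stay_knob","red_hole","clamp_edge","peg_tip","rack_a","wedge","stand","jar","beaker"):
        print(n,t,[(np.round(d["xyz"],4).tolist(),round(d["score"],2)) for d in env.search_frame(f,t)[:4]])
s=env.read_state();print(s)
E
```

```text
scene {'fx': 515.8241575582068, 'fy': 515.8241575582068, 'cx': 276.3711119847746, 'cy': 209.28183036577403, 'position': array([ 1.30636211, -0.04500733,  0.64934735]), 'orientation': array([52.93441089, -1.07757989, 78.58975897]), 'shot': 1}
scene tray [([0.5462, -0.101, 0.0158], 0.86), ([0.5355, 0.0763, 0.0602], 0.24)]
scene stay_knob [([0.5391, -0.1804, 0.0649], 0.94), ([0.5479, -0.0989, 0.0155], 0.37), ([0.6283, 0.2948, 0.0653], 0.3)]
scene red_hole [([0.5407, -0.1788, 0.0695], 0.91), ([0.4581, 0.2576, 0.0571], 0.52)]
scene clamp_edge [([0.5431, -0.1098, 0.058], 0.63)]
scene peg_tip [([0.5462, -0.1005, 0.0139], 0.62)]
scene rack_a [([0.5401, 0.0412, 0.052], 0.98), ([0.5345, 0.0772, 0.0586], 0.86), ([0.5381, 0.0045, 0.058], 0.69)]
scene wedge [([0.632, 0.2952, 0.0663], 0.76), ([0.6368, 0.3893, 0.054], 0.67), ([0.6157, 0.21, 0.0531], 0.56)]
scene stand []
scene jar [([0.5553, 0.3933, 0.0615], 0.87)]
scene beaker [([0.4594, 0.2577, 0.0507], 0.95)]
top {'fx': 527.44225204133, 'fy': 527.44225204133, 'cx': 276.51014160666205, 'cy': 210.93448929892796, 'position': array([0.41759752, 0.09
[... 702 characters left out ...]
428, 0.2672, 0.0261], 0.89)]
{'clock': 1.1, 'joint_positions': array([-5.23918342e+01,  2.20421153e+01,  4.53385724e-01,  1.66191321e-03,
       -6.84104275e+01, -1.48168690e+01]), 'qvel': array([ 0.07241846,  0.04796255,  0.01231167,  0.04169557, -0.04652801,
        0.06400895]), 'joint_torque': array([ 4.55563913e-04, -3.90478063e+01,  1.87620234e+01,  4.22430396e+00,
        1.54283876e-02, -3.77049116e-05]), 'position': array([ 0.24212757, -0.57618635,  0.22255499]), 'tool_rot': array([-9.00012100e+01,  1.27840301e-03,  2.27919083e+01]), 'force': array([ 0.633833  ,  0.03736316, -0.1871492 ]), 'wrist_torque': array([-0.00505421, -0.01464733, -0.04235831]), 'opening': 0.9995374877378396}
```

View pics/scene0.png

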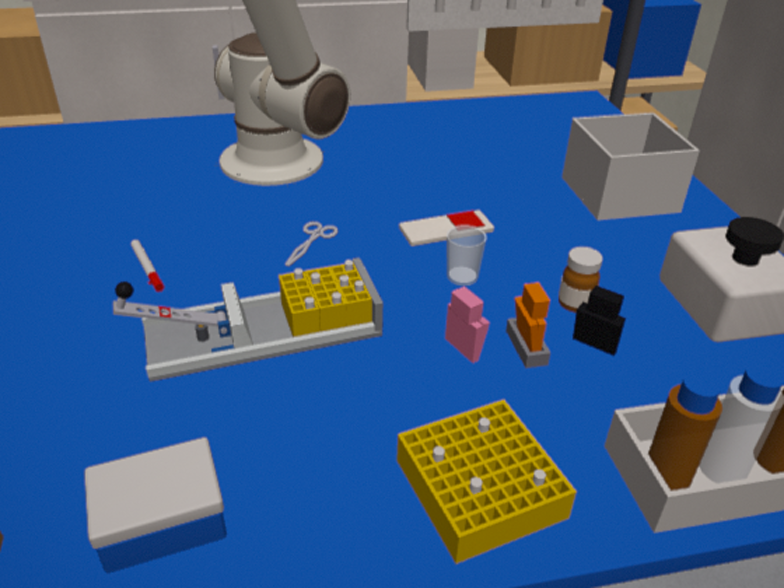

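View pics/top0.png

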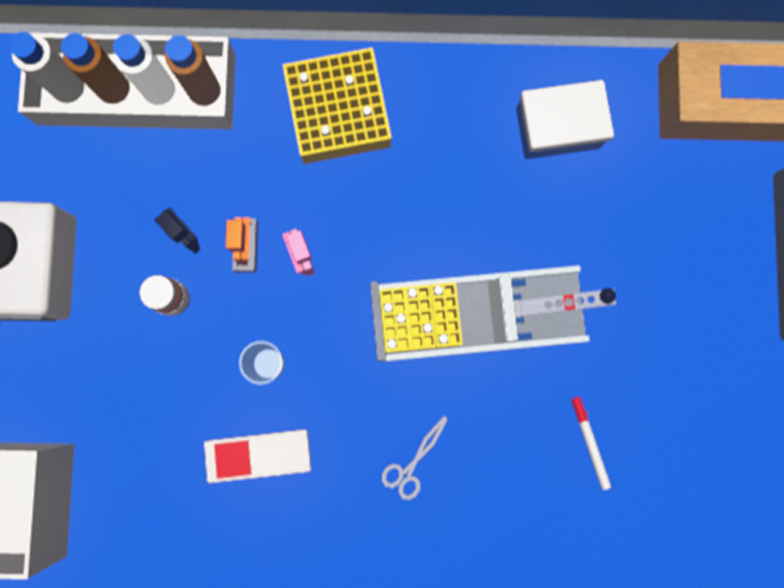

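The pictures show three wedge shapes. In the scene image they are pink (465,325), orange in the grey stand (532,320) and black (600,322). The orange one in the stand fits the description, and I'll confirm that in an enlarged crop. The tray lies along world y with its fence at the far-left end of the top view, and the knob is at about (608,296) in that view.

```bash
python3 - <<'E'
from h import *
fs={n:env.grab_frame(n) for n in("scene","top")}
t=fs["top"]["image"];s=fs["scene"]["image"]
up=lambda im,x0,y0,x1,y1,w,h:cv2.resize(im[y0:y1,x0:x1],(w,h),interpolation=cv2.INTER_CUBIC)
A=up(t,255,180,455,265,800,340)
B=np.hstack([up(t,155,145,205,205,216,260),up(s,345,195,405,265,223,260),up(s,75,190,155,250,347,260)])
out=np.zeros((600,800,3),np.uint8);out[:340]=A;out[340:,:B.shape[1]]=B
cv2.imwrite("pics/crop1.png",out)
for n,f in fs.items():
    m=env.trace(f,"stay_knob"); 
    for d in m[:1]: ys,xs=np.where(d["mask"]);print(n,d["score"],xs.min(),xs.max(),ys.min(),ys.max(),d["mask"].sum())
    im=f["image"].astype(int); 
    K=(im.max(2)<45); 
    x0,y0,x1,y1=(75,190,105,225) if n=="scene" else (420,195,450,230)
    ys,xs=np.where(K[y0:y1,x0:x1]);print("knob",n,xs.mean()+x0,ys.mean()+y0,len(xs),xs.min()+x0,xs.max()+x0,ys.min()+y0,ys.max()+y0)
E
```

```text
scene 0.8 81 161 201 232 883
knob scene 88.10309278350516 206.8556701030928 97 83 94 202 212
top 0.83 367 439 205 224 790<stdin>:15: RuntimeWarning: Mean of empty slice.
  ret = ret.dtype.type(ret / rcount)
Traceback (most recent call last):
ValueError: zero-size array to reduction operation minimum which has no identity
```

View pics/crop1.png

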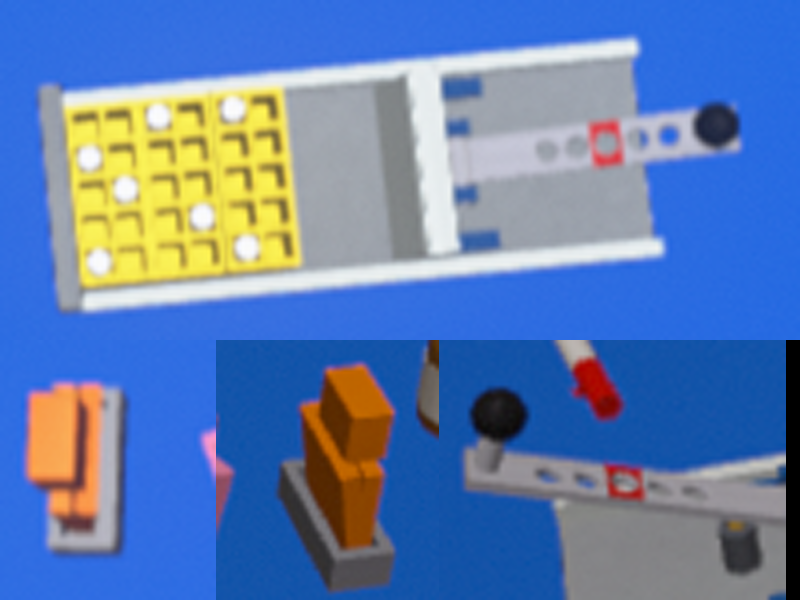

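The crop confirms the orange wedge in the grey stand is the right one. I can't yet tell which side its sloping face is on, so I'll check with the wrist camera. Next I fit the tray pose from the picked corners.

```bash
cat > fit.py <<'E'
from h import *
from scipy.optimize import least_squares
import pickle
fs={n:env.grab_frame(n) for n in("scene","top")}
A=lambda u,v:("top",255+u/4,180+v/4)
S=lambda u,v:("scene",75+(u-439)/4.333,190+(v-340)/4.333)
W=lambda u,v:("top",155+u/4.32,145+(v-340)/4.333)
fixed=[((56,-156,22),A(637,40)),((48,-156,22),A(638,57)),((-48,-156,22),A(662,239)),((45,144,60),A(65,107)),((-45,144,60),A(83,287))]
def arm(c,th,d,h): return (0,-6-c-d*np.cos(th)+h*np.sin(th),34+d*np.sin(th)+h*np.cos(th))
def pts(p):
    x,y,yaw,c,th,g=p; c,g=c*1e3,g*1e3
    L=list(fixed)+[((45,36-g,60),A(284,88)),((-45,36-g,60),A(301,268)),((46,19-c,60),A(407,70)),((-46,19-c,60),A(428,253)),
      (arm(c,th,130,28),A(716,125)),(arm(c,th,75,2.5),A(606,144)),(arm(c,th,130,28),S(498,413)),(arm(c,th,75,2.5),S(624,482))]
    return L
def w(p,q):
    c,s=np.cos(p[2]),np.sin(p[2]); q=np.array(q)/1e3; return np.array([p[0]+c*q[0]-s*q[1],p[1]+s*q[0]+c*q[1],q[2]])
def res(p): return np.array([np.array(proj(fs[n],w(p,q)))-[u,v] for q,(n,u,v) in pts(p)]).ravel()
r=least_squares(res,[0.53,-0.07,0.08,0.045,0.35,0.001],loss="soft_l1")
print(np.round(r.x,4));print(np.round(res(r.x).reshape(-1,2),1).tolist())
print("knob",w(r.x,arm(r.x[3]*1e3,r.x[4],130,28)),"hole above peg? arm height at peg")
for q in[(122,388),(118,550),(48,550)]: n,u,v=W(*q);print("stand",unproj(fs["top"],(u,v),.022))
for q in[(28,392),(82,398),(30,482),(78,487)]: n,u,v=W(*q);print("block top",unproj(fs["top"],(u,v),.096))
np.save("fit.npy",r.x)
E
python3 fit.py
```

```text
[ 0.5193 -0.0501  0.117   0.0466  0.3523  0.0014]
[[-0.0, -0.2], [0.2, -0.6], [0.2, -0.1], [-0.2, 0.0], [-0.3, 0.1], [-0.4, -0.5], [0.3, -0.6], [-0.3, 0.5], [-0.2, 0.6], [0.3, 0.2], [-0.1, 0.0], [-0.4, 0.1], [-0.0, -0.9]]
knob [ 0.53856071 -0.21389608  0.10514108] hole above peg? arm height at peg
stand [0.65491364 0.28345369 0.022     ]
stand [0.57613067 0.2823293  0.022     ]
stand [0.57547706 0.3157663  0.022     ]
block top [0.63599016 0.31263146 0.096     ]
block top [0.6337428  0.28830301 0.096     ]
block top [0.59514151 0.30996911 0.096     ]
block top [0.5933066  0.28844936 0.096     ]
```

The fit is sub-pixel and consistent, since the arm's underside comes out resting on the peg top. Next I grasp the knob, raise the stay, slide the clamp and lower the stay under force control.

```bash
cat >> h.py <<'E'
P=np.load("fit.npy") if __import__("os").path.exists("fit.npy") else None
def w(q):
    c,s=np.cos(P[2]),np.sin(P[2]); q=np.array(q)/1e3; return np.array([P[0]+c*q[0]-s*q[1],P[1]+s*q[0]+c*q[1],q[2]])
def inv(p):
    c,s=np.cos(P[2]),np.sin(P[2]); d=np.array(p)-[P[0],P[1],0]; return 1e3*np.array([c*d[0]+s*d[1],-s*d[0]+c*d[1],d[2]])
def knob(c,th): return w((0,-6-c-130*np.cos(th)+28*np.sin(th),34+130*np.sin(th)+28*np.cos(th)))
def toolrot(yaw_rad,flip=0): return [-90,0,np.degrees(yaw_rad)-90+180*flip]
def st(m=""):
    s=env.read_state(); print(m,"t",round(s["clock"],2),"tray mm",np.round(inv(s["position"]),1),"F",np.round(s["force"],1),"op",round(s["opening"],3)); return s
E
python3 - <<'E'
from h import *
D=np.array([0,0,-.017]); c0,t0=P[3]*1e3,P[4]
k=knob(c0,t0)
for f in(0,1):
    o=toolrot(P[2],f); print(f,o,env.inverse_kinematics(k+D,o),env.inverse_kinematics([0.615,.299,.08],[-90,0,-90+180*f]))
f=0 if env.inverse_kinematics(k+D,toolrot(P[2],0)) is not None else 1
o=toolrot(P[2],f)
env.goto(k+[0,0,.09],o)
env.gripper_to(0.6,30)
env.move_straight(k+D,rate=.15,force_limit=8); st("at knob")
env.gripper_to(0,30); s=st("gripped")
for th in(.42,.5): env.move_straight(knob(c0,th)+D,rate=.08)
s=st("raised")
env.grab_frame("scene")
f=env.grab_frame("scene"); save(f,"raised.png",(40,150,300,300),3)
E
```

```text
0 [-90, 0, np.float64(-83.29557513564849)] [-5.65359103e+00  2.50814640e+01 -1.60815408e+01 -2.54444375e-14
 -4.88369952e+01 -1.67641984e+02] [ 39.44205462  34.32109327  -0.47174718   0.         -55.20715955
 140.55794538]
1 [-90, 0, np.float64(96.70442486435151)] [-5.65359103e+00  2.50814640e+01 -1.60815408e+01  2.54444375e-14
 -4.88369952e+01  1.23580159e+01] [ 39.44205462  34.32109327  -0.47174718   0.         -55.20715955
 -39.44205462]
at knob t 5.42 tray mm [   0.8 -165.2   89. ] F [-0.1  0.5 -0.6] op 0.599
gripped t 6.09 tray mm [   1.8 -165.    88.6] F [ 5.   2.5 -1.3] op 0.227
raised t 6.63 tray mm [   1.9 -153.4  104.5] F [ 5.5  0.7 -1.9] op 0.225
```

View pics/raised.png

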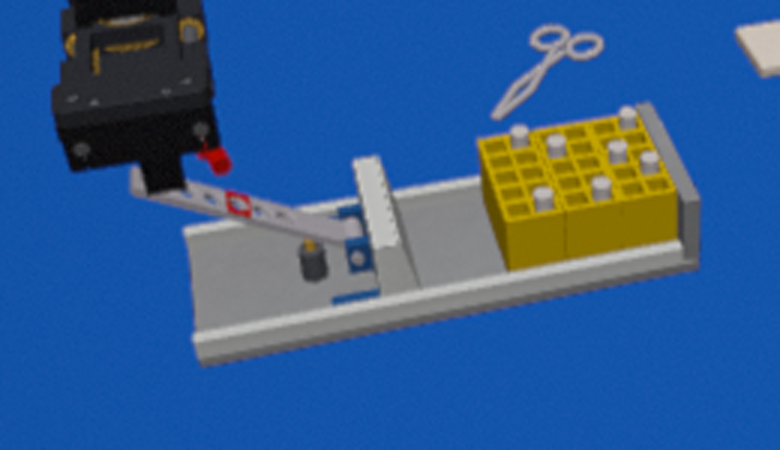

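The picture shows the stay raised in the jaws and the peg top clear at (308,245). Next I slide and lower it.

```bash
python3 - <<'E'
from h import *
D=np.array([0,0,-.017]); c0=P[3]*1e3
D[:2]+=(w((1.2,0,0))-w((0,0,0)))[:2]
cc=lambda th:75*(1-np.cos(th))
for c in(c0/2,cc(.5)): env.move_straight(knob(c,.5)+D,rate=.06); st("slide")
for th in(.38,.27,.18): env.move_straight(knob(cc(th),th)+D,rate=.08)
st("above peg")
save(env.grab_frame("scene"),"above.png",(60,150,260,300),4)
for th in(.13,.09,.05,0.0):
    hit=env.move_straight(knob(cc(th),th)+D,rate=.04,force_limit=10); st(f"th{th} hit {hit}")
    if hit: break
E
```

```text
slide t 7.28 tray mm [   1.9 -129.7  103.9] F [ 5.   0.7 -1.3] op 0.23
slide t 7.66 tray mm [   1.9 -115.6  103.9] F [ 5.4  1.  -2.3] op 0.226
above peg t 8.59 tray mm [   1.8 -130.7   66.1] F [5.8 0.8 0.4] op 0.226
th0.13 hit False t 8.95 tray mm [   1.8 -132.5   60.1] F [ 6.7 -1.1  0. ] op 0.226
th0.09 hit False t 9.23 tray mm [   1.8 -133.8   55.1] F [ 6.8 -0.9  1. ] op 0.222
th0.05 hit False t 9.52 tray mm [   1.8 -135.1   50.1] F [ 5.7 -1.2 -0.3] op 0.231
th0.0 hit False t 9.83 tray mm [   1.8 -136.5   43.6] F [ 6.2 -1.6 -0.1] op 0.228
```

```bash
python3 - <<'E'
from h import *
env.gripper_to(0.6); st("rel")
s=env.read_state(); p=np.array(s["position"])
env.move_straight(p+[0,0,.12],rate=.2)
# over the stand for a wrist look
env.goto([0.56,0.25,0.28],[-90,0,90]); 
f=env.grab_frame("scene"); t=env.grab_frame("top"); ww=env.grab_frame("wrist")
st()
up=lambda im,x0,y0,x1,y1,w_,h_:cv2.resize(im[y0:y1,x0:x1],(w_,h_),interpolation=cv2.INTER_CUBIC)
a=up(f["image"],75,180,275,280,600,300); b=up(t["image"],260,180,450,265,600,268)
cv2.imwrite("pics/seat.png",np.vstack([a,b])); save(ww,"wrist1.png",s=1.4)
print({k:v for k,v in ww.items() if k!="image"})
for c,th in((0,0),): print("pred knob",proj(f,knob(c,th)),proj(t,knob(c,th)), "ring",proj(f,w((0,-81,36.5))),proj(t,w((0,-81,36.5))))
E
```

```text
rel t 10.68 tray mm [   1.2 -136.    45.1] F [ 0.5 -0.4 -0. ] op 0.6
 t 13.55 tray mm [ 75.5 292.6 279.8] F [ 0.   0.2 -0.5] op 0.601
{'fx': 325.19226210127806, 'fy': 325.19226210127806, 'cx': 279.5934674008199, 'cy': 211.8510335293277, 'position': array([0.55947369, 0.18258824, 0.44184358]), 'orientation': array([-1.42553503e+01,  1.16448353e-04,  1.79947358e+02]), 'shot': 12}
pred knob [np.float64(109.78348070316193), np.float64(223.2982886761681)] [np.float64(413.29161479512754), np.float64(215.38196026159142)] ring [np.float64(142.6995803077668), np.float64(228.67304498630781)] [np.float64(383.21089654349254), np.float64(219.34870069776355)]
```

View pics/seat.png

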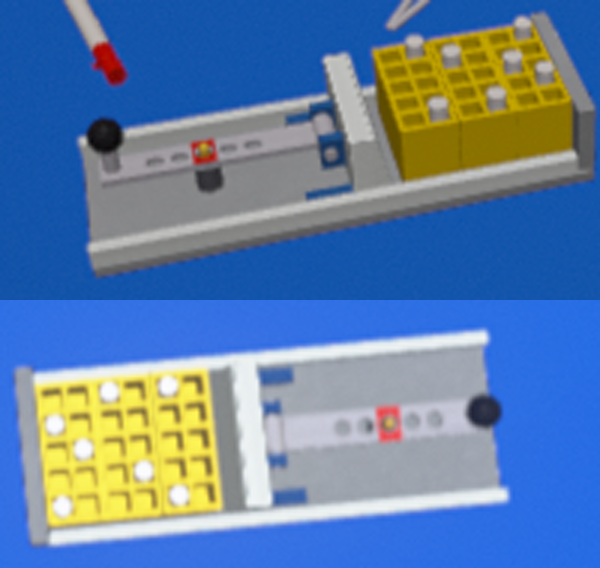

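View pics/wrist1.png

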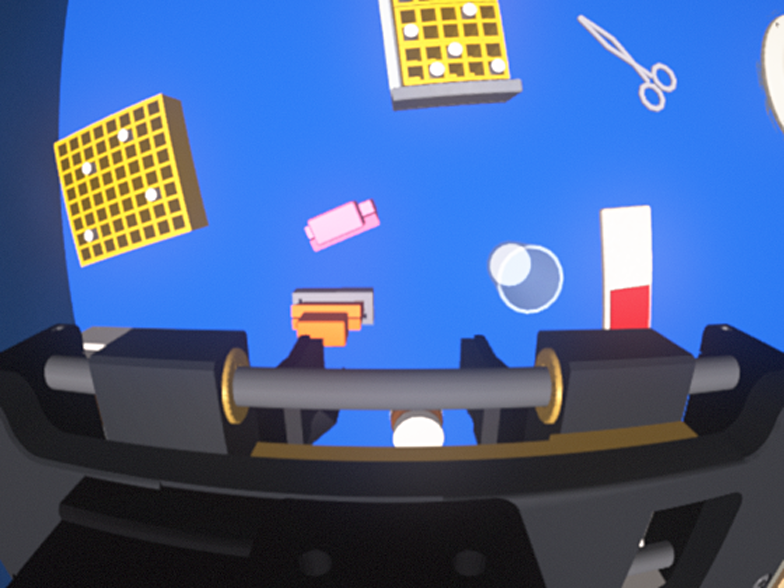

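The stay is seated: the brass peg shows in the red ring at (203,151) in the scene part, and the arm lies level. For the wedge, I'll overlay both yaw hypotheses on the clean pictures.

```bash
python3 - <<'E'
from h import *
f=env.grab_frame("scene");t=env.grab_frame("top")
S=cv2.imread("pics/scene0.png");T=cv2.imread("pics/top0.png")
ys=[(-5,0),(5,0),(5,60),(-17,60)]
L=[]
for x in(-30,30):
    q=[(x,y,z) for y,z in ys]; L+=[(q[i],q[(i+1)%4]) for i in range(4)]
L+=[((-30,y,z),(30,y,z)) for y,z in ys]
for z in(60,90):
    q=[(-20,-12,z),(20,-12,z),(20,10,z),(-20,10,z)]; L+=[(q[i],q[(i+1)%4]) for i in range(4)]
L+=[((x,y,60),(x,y,90)) for x in(-20,20) for y in(-12,10)]
cols=[]
for h in(None,0,1):
    col=[]
    for cam,im,(x0,y0,x1,y1),k in((f,S,(345,190,405,265),1.4),(t,T,(150,145,205,205),1.4)):
        z=4.3; W=cv2.resize(im[int(y0*k):int(y1*k),int(x0*k):int(x1*k)],(int((x1-x0)*z),int((y1-y0)*z)),interpolation=cv2.INTER_CUBIC)
        if h is not None:
            rot=R.from_euler("z",0.8+180*h,degrees=True).as_matrix()
            for a,b in L:
                p=[(np.array(proj(cam,rot@(np.array(v)/1e3)+[.615,.2985,.006]))-[x0,y0]+.0)*z for v in(a,b)]
                cv2.line(W,*[tuple(int(round(c)) for c in v) for v in p],(255,255,0),1,cv2.LINE_AA)
        col.append(cv2.resize(W,(258,int(W.shape[0]*258/W.shape[1]))))
    cols.append(np.vstack(col))
cv2.imwrite("pics/hyp.png",np.hstack(cols)[:600])
E
```

```text
(no output)
```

View pics/hyp.png

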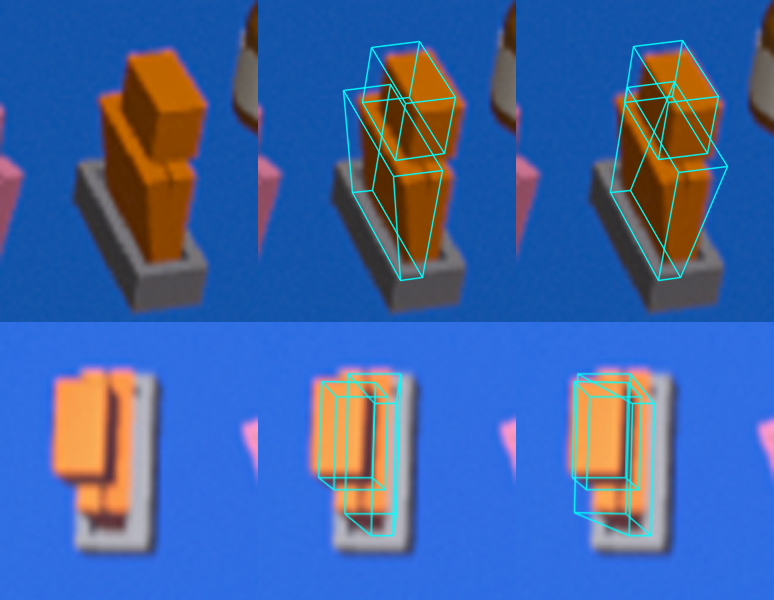

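Hypothesis 0 matches: the slope and ledge are on the world −y side and the block overhangs +y, so the wedge already faces the right way. Next I refine its pose from the corners, grasp the block and lift.

```bash
python3 - <<'E'
from h import *
from scipy.optimize import least_squares
f=env.grab_frame("scene");t=env.grab_frame("top")
S=lambda u,v:(f,345+u/4.3,190+v/4.3); T=lambda u,v:(t,150+u/4.69,145+(v-322)/4.69)
pts=[((-20,-12,90),S(128,58)),((-20,10,90),S(172,50)),((20,10,90),S(206,103)),((20,-12,90),S(160,112)),((30,5,60),S(193,170)),((-30,-17,60),S(100,98)),
 ((20,10,90),T(52,380)),((20,-12,90),T(106,383)),((-20,10,90),T(52,472)),((-20,-12,90),T(106,478)),((30,-17,60),T(133,371)),((-30,-17,60),T(131,513))]
W=lambda p,q:R.from_euler("z",p[2]).as_matrix()@(np.array(q)/1e3)+[p[0],p[1],.006]
res=lambda p:np.array([np.array(proj(c,W(p,q)))-[u,v] for q,(c,u,v) in pts]).ravel()
r=least_squares(res,[.617,.302,.01],loss="soft_l1");p=r.x
print(p,np.round(res(p).reshape(-1,2),1).tolist())
np.save("wedge.npy",p)
o=toolrot(p[2],1); c=W(p,(0,-1,0))
env.goto([c[0],c[1],.20],o); env.gripper_to(.85,35)
print(env.move_straight([c[0],c[1],.0695],rate=.12,force_limit=8)); st()
env.gripper_to(0); s=st("grip"); 
env.move_straight(np.array(s["position"])+[0,0,.02],rate=.1);
st("lift"); env.move_straight(np.array(s["position"])+[0,0,.16],rate=.15); s=st("lifted"); print(s["position"])
fr=env.grab_frame("scene"); d=env.trace(fr,"wedge"); 
save(fr,"lift.png",(300,60,460,260),3)
E
```

```text
[0.6167454  0.30253976 0.00717677] [[-1.1, -2.4], [-0.0, -1.8], [0.4, -1.1], [-0.6, -1.8], [0.3, 0.3], [-1.1, -1.6], [0.4, -0.7], [0.2, -1.2], [-0.4, -0.0], [-0.5, -1.2], [-0.1, -0.3], [-0.6, -0.9]]
False
 t 16.21 tray mm [138.5 338.1  70.6] F [-0.2 -0.8  0.2] op 0.849
grip t 16.89 tray mm [138.  337.8  69.6] F [ 0.8  0.5 -0.1] op 0.458
lift t 17.24 tray mm [138.1 338.1  90.1] F [ 0.3  0.5 -1.3] op 0.46
lifted t 18.32 tray mm [137.3 337.6 228.1] F [ 0.1  0.3 -1.2] op 0.458
[0.61624844 0.3012672  0.22809239]
```

View pics/lift.png

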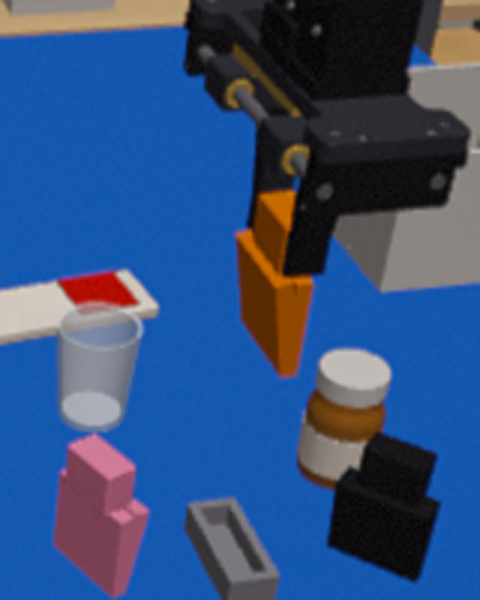

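The wedge is held upright with its slope towards −y, and the jar and cup are undisturbed. I'll check the tip offset by projection, then carry it over the gap and lower it under force control.

```bash
python3 - <<'E'
from h import *
f=env.grab_frame("scene"); s=env.read_state(); p=np.array(s["position"])
yaw=np.load("wedge.npy")[2]
for q in((30,-5,0),(30,5,0)): print("pred",np.array(proj(f,R.from_euler("z",yaw).as_matrix()@(np.array(q)/1e3+[0,.001,0])+p+[0,0,-.0636])),"seen",300+(275 if q[1]<0 else 298)/3,60+374/3)
o=toolrot(P[2],1); H=63.6
tg=lambda yo,z:w((0,yo-1,z+H))
env.goto(tg(28,150),o); env.move_straight(tg(28,72),rate=.12); st("above gap")
up=lambda im,x0,y0,x1,y1,w_,h_:cv2.resize(im[y0:y1,x0:x1],(w_,h_),interpolation=cv2.INTER_CUBIC)
f=env.grab_frame("scene")
im=f["image"].copy()
cv2.imwrite("pics/gap.png",up(im,130,110,290,260,640,600))
for q in((30,23,72),(30,33,72),(46,19,60),(45,34.6,60)): print(q,((np.array(proj(f,w(q)))-[130,110])*4).round(1))
E
```

```text
pred [393.34401421 184.88753824] seen 391.6666666666667 184.66666666666669
pred [398.9347608  184.28899204] seen 399.3333333333333 184.66666666666669
above gap t 20.56 tray mm [  0.8  27.2 136.2] F [ 0.  -0.7 -1.2] op 0.458
(30, 23, 72) [278.9 412.7]
(30, 33, 72) [300.4 408.9]
(46, 19, 60) [279.1 455.7]
(45, 34.6, 60) [312.4 448.2]
```

View pics/gap.png

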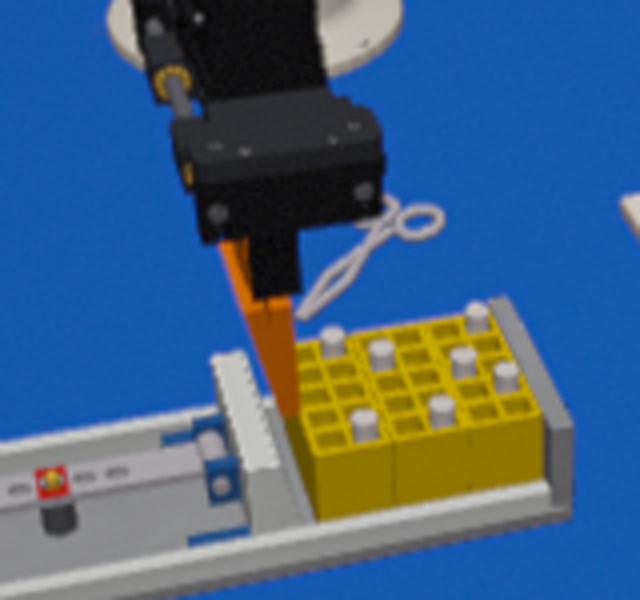

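The tip at (278–298,413) and the gap edges at (279,456) and (313,448) are all where predicted. I'll lower it now, release it, then press on the top with shut fingers.

```bash
python3 - <<'E'
from h import *
H=63.6
tg=lambda yo,z:w((0,yo-1,z+H))
hit=env.move_straight(tg(28.5,45),rate=.05,force_limit=6); s=st(f"45 {hit}")
if not hit:
    hit=env.move_straight(tg(29.5,36),rate=.03,force_limit=8); s=st(f"36 {hit}")
z=inv(s["position"])[2]-H; print("tip z",z)
if z<48:
    env.gripper_to(.75); st("rel")
    p=np.array(env.read_state()["position"])
    env.move_straight(p+[0,0,.075],rate=.15)
    env.gripper_to(0)
    env.goto(w((0,27,z+90+25)),toolrot(P[2],1)); st("over top")
    hit=env.move_straight(w((0,27,-20+90)),rate=.02,force_limit=8); s=st(f"top contact {hit}")
E
```

```text
45 False t 21.3 tray mm [  0.2  27.5 108.6] F [ 1.3  0.3 -1.6] op 0.46
36 False t 21.75 tray mm [-0.1 28.5 99.4] F [ 1.   1.2 -1.3] op 0.454
tip z 35.82631772897812
rel t 22.5 tray mm [ 0.  28.5 99.6] F [-0.1  1.2 -0.1] op 0.747
over top t 24.65 tray mm [ -1.2  26.8 149.8] F [ 0.4 -0.4  0. ] op 0.007
top contact True t 26.9 tray mm [  1.1  27.6 105.9] F [0.6 0.7 0.4] op 0.008
```

```bash
python3 - <<'E'
from h import *
for F in(20,35,35):
    q=inv(env.read_state()["position"])
    hit=env.move_straight(w((0,27.6,q[2]-25)),rate=.03,force_limit=F); s=st(f"press {F} {hit}"); env.dwell(.1); st("  after")
p=np.array(env.read_state()["position"]); env.move_straight(p+[0,0,.15],rate=.15)
env.goto(w((250,-100,300)),toolrot(P[2],1)) if env.inverse_kinematics(w((250,-100,300)),toolrot(P[2],1)) is not None else None
st("away")
f=env.grab_frame("scene");t=env.grab_frame("top")
up=lambda im,x0,y0,x1,y1,w_,h_:cv2.resize(im[y0:y1,x0:x1],(w_,h_),interpolation=cv2.INTER_CUBIC)
cv2.imwrite("pics/end.png",np.vstack([up(f["image"],75,160,275,270,600,330),up(t["image"],260,180,450,265,600,268)]))
for th in("jar","beaker"): print(th,[np.round(d["xyz"],3).tolist() for d in env.search_frame(f,th)[:1]])
for cam,off in((f,(75,160,3,0)),(t,(260,180,3.158,330))):
    for q in((-20,17,105),(20,17,105),(20,39,105),(-20,39,105)): print(np.round(((np.array(proj(cam,w(q)))-off[:2])*off[2]+[0,off[3]])).tolist(),end=" ")
E
```

```text
press 20 True t 27.25 tray mm [  1.9  27.6 104.5] F [-0.1 -0.5  3.1] op 0.008
  after t 27.35 tray mm [  1.9  27.6 104.4] F [-0.2  0.2  3.1] op 0.005
press 35 True t 27.74 tray mm [  3.   27.6 103.1] F [-0.3  0.3  4.1] op 0.009
  after t 27.84 tray mm [  3.   27.6 103.2] F [-0.8  0.8  3.1] op 0.006
press 35 True t 28.19 tray mm [  3.2  27.6 103. ] F [-1.   0.9  5.3] op 0.007
  after t 28.29 tray mm [  3.1  27.5 103. ] F [0.4 1.7 4.1] op 0.001
away t 30.53 tray mm [249.7 -99.5 299.6] F [-0.4 -0.6  0.7] op 0.006
jar [[0.553, 0.397, 0.062]]
beaker [[0.461, 0.258, 0.054]]
[345.0, 72.0] [357.0, 108.0] [393.0, 102.0] [380.0, 66.0] [256.0, 492.0] [248.0, 426.0] [212.0, 429.0] [219.0, 495.0]
```

View pics/end.png

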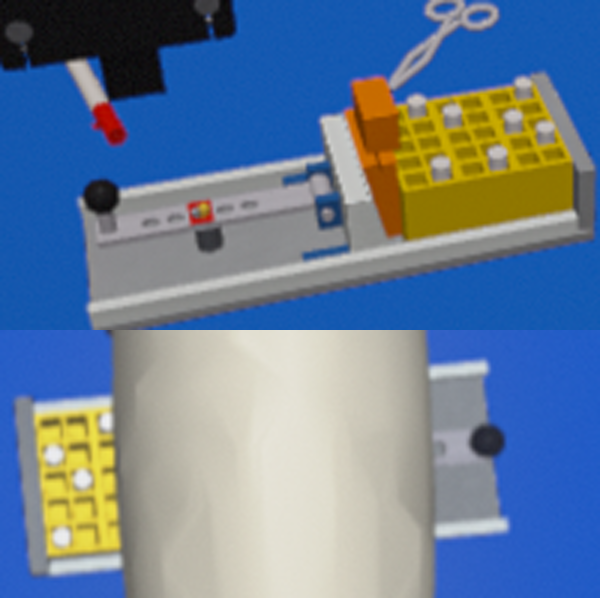

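```bash
python3 -c "
from h import *
env.close_job(); st('closed')"
```

```text
the job is handed in; nothing more can be done
the job is handed in; nothing more can be done
```

The racks are locked and the wedge is jammed in the gap. I handed the job in at about 30.5 s on the robot's clock, and no verdict was reported.

**What I did**
- **Stay:** I gripped the stay by its knob, raised it to 0.5 rad and slid the clamp bar to the racks. Then I lowered the red-ringed hole over the peg before touching the wedge.
- **Wedge:** I took the orange wedge from the stand and lowered it into the gap with its sloping face to the clamp bar. After letting go, I pressed its top with shut fingers, with force limits of 20, 35 and 35 N. It moved 1.4 mm, 1.3 mm and then 0.1 mm, so it had stopped sinking.

**Last checks**
- **Stay:** in the last scene picture it lies level, with the peg showing in the red ring.
- **Wedge:** it stands upright between the last rack and the clamp bar. From the pressing height its tip is about 13 mm above the tray's underside, 47 mm below the racks' top.
- **Racks, jar and cup:** the racks look upright. The jar and cup measured within about 4 mm of where they started.
- **Robot:** the arm is clear of everything.

**Not confirmed**
- The last top view was blocked by the arm, so it gave no second check of the wedge.
- I could not measure the wedge's force on the rack after release; I inferred it from the wedge no longer moving under the press.
- The jaws closed to 19.6 mm on the 22 mm knob, and I did not find out why; it had no visible effect.

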